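# Dispense one steel straw into the empty cutlery bin

### The arm

A 7-joint arm with a two-finger parallel gripper is mounted at the origin on the work surface. World frame = base frame: x ahead of the robot, y to its left, z up, the work surface at z = 0. Lengths are in m, angles in rad, forces in N, time in s.
With the tool pointing down it reaches from about 0.35 to 0.9 m from the base axis. Payload 8.1 kg.
Tool frame: the origin (TCP) lies at the very end of the fingers, on their centre line; the grasp point (between the pads) lies 19 mm behind it; z points along the fingers, y is the line along which they close (so a half turn about z gives the same grasp; the last joint's range is limited). The gripper opens to 85 mm and grips with 20 to 120 N. Pads are 22 mm wide; open, the fingers measure 114 mm over their backs; the gripper's body (76 mm by 85 mm) begins 54 mm behind the grasp point. The pads swing forward as they close: fully open they stand 13 mm farther back than shut.
Start: joints at [-1.24, 0.434, 0.025, 1.573, -0.012, 1.134, -0.075], TCP at [0.263, 0.567, 0.231] pointing down, gripper open.
Joint ranges: [-2.62, 2.62], [-0.44, 2.09], [-1.27, 1.32], [0.08, 2.57], [-1.32, 4.46], [0.12, 2], [-2.74, 2.74]. Speed limits (rad/s): [2.22, 2.22, 3.01, 3.01, 3.14, 3.14, 3.14].

### API

Orientations are given as a unit quaternion [x, y, z, w].
In Python, from station import arm gives the robot as it stands.
- The arm moves only by the tool step_arm, never from a script. Its argument "series" is a list of rows, each a list of 7 numbers: the turn, a rotation vector about the world's x, y, z in degrees, then the shift along the world's x, y, z in mm, then the closure, from 0 (fully open) to 1 (shut). A call has 1 to 5 rows; each row is the pose to reach, as a shift and turn from the pose commanded when the call began; what a row does not reach only later rows make up. A row lasts 1/10 s, in which the tool goes at most 50 mm and 8.59 degrees, less where a joint would pass 70% of its speed; a pose out of reach is approached as far as the arm can. A call with a gripper value outside its range is refused whole. The fingers move at their own pace and stop on an object; "squeeze" is the grip in N (left out, the last holds). Time passes only in rows, so rows that repeat a pose let the fingers close. It gives the time, the measured TCP pose, the force, the opening and the grip force at its end, in the units of the state.
- arm.observe(): the state, without advancing time (a new reading comes with each control period).
- arm.capture(name): name is "scene" or "top"; returns the picture (420x560x3 uint8, blue, green, red); there is no depth.
- arm.camera_info(name): a dict with "fov_y" (degrees; the focal length in pixels is half the picture's height over the tangent of half this angle, whatever the lens; pixels are square), "cx", "cy" (the principal point, pixels), "view" (4x4, takes a point from world to camera coordinates). Camera axes: x right, y up, looking along -z (the intrinsics and any distortion apply to the point x, -y, -z); pixel columns grow to the right and rows downward; lengths in m; the calibration is good to about 2 mm. A picture is of the moment at which its call begins. camera_info takes no time and is no camera call.
- arm.sign_off(): hands the job in; it is judged then, once.
Trained networks look in the newest picture that a camera, given by its name, has taken for a name from the list of things; names that differ only in an ending like _2 or _b are one class to them, and where a whole thing is asked for, a point or a joint stands for the part that bears it (a point fixed in the world has none). Each returns a list of dicts, best first, with "p" (0 to 1); they miss things now and then, are a little off and sometimes report something else, mostly with a low value. They report only what shows in the picture. A call takes as long as a camera call.
- arm.boxes_of(camera, name): "location" ([column, row] in pixels, amid what is visible of it).
The state is a dict: "t": time; "joint_pos": joint angles; "joint_vel": joint speeds; "joint_torque": joint torques, N m; "eef_pos": TCP position; "eef_rot": TCP orientation; "contact_force": force on the tool from outside, world axes, zero at the start; "ft_torque": the same for the moment, N m; "opening": finger opening in m; "gripper_force": force on a finger pad.
Only numpy, scipy, OpenCV 4.12 (cv2) and the standard library are available. Lean on these libraries where they do the work, as an engineer would, in place of code of your own. Each camera call takes 0.05 s, during which the arm holds its last target. There are 200 camera calls.

### The job

Press the straw dispenser's pedal right down to its stop and let it come back up, so that just one steel straw rolls out into the pick-up cradle. Then take that straw and lay it flat in the empty cutlery bin, lowering it in with the gripper rather than dropping it. Leave the bins and everything else standing where they are.

Things in the scene. Friction and masses are not known exactly. Their poses are not given: they have to be found in the camera images.
- dispenser: Fixed stainless straw dispenser, front to its own -x. Origin at table level. 231 mm wide (y), x -86 to 176 mm; hopper behind the front flap at x = +20 (178 mm high there, 226 at the back); gear case to y = +134. One full pedal stroke turns a drum that carries one straw out; it is let go near the end of the stroke and rolls to the cradle in about 1 s. Each further stroke brings one more.
- pedal (a joint): Spring pedal (rad): 0 up at rest, grows as pressed, 0.30 on its stop. Pivot 35 mm in front of the dispenser's origin, 42 mm above the table, axis along its y. About 7 N at the pad starts it, 12 N holds it on the stop (2 N more while pressing at 50 mm/s). Springs back by itself when let go.
- pedal_pad (a point): Centre of the top of the pedal's black rubber pad (moves with it); pad 50 mm (x) by 160 mm (y). At rest 139 mm in front of the dispenser's origin, 66 mm above the table, rising 9 degrees to the front; on the stop 32 mm lower, 3 mm farther forward, sloping 8 degrees down.
- cradle (a point): Where a dispensed straw's middle rests: 60 mm in front of the dispenser's origin, 84 mm above the table, straw level along the dispenser's y. Two sloping arms with a front lip (top 93 mm high) carry its ends; between them is a finger notch 91 mm wide (y), open in front and back to x = 0, where fingers can reach down beside and below the straw's middle, to 25 mm above the table.
- straw: The front straw, the one that will be dispensed: a stainless steel tube 12 mm in diameter, 215 mm long, 22 g. Origin at its middle, its y along its length (it may be rolled about y). At the start it lies in the drum under the hood; dispensed, it lies in the cradle.
- straw2: The next straw of the same kind, in the hopper behind the first (origin at its middle, y along it); it moves up into the drum after the pedal comes up, and must stay in the dispenser.
- bin_empty: The empty cutlery bin: loose, black plastic, open-topped, 270 mm long (its x), 110 mm wide (y), 52 mm high, walls and floor 4 mm thick (inside 262 by 102 mm), 0.45 kg. Origin at the centre of its underside. One of three like bins side by side; the other two are full.
- bin_forks: The same kind of bin, full of forks; to be left alone. Origin at the centre of its underside, x along it.
- bin_knives: The same kind of bin, full of wooden-handled knives; to be left alone. Origin at the centre of its underside, x along it.
- bottle: Green glass bottle standing on the table, 68 mm in diameter, 235 mm high; bystander. Origin under its centre.
- mug: White mug, 80 mm in diameter, 92 mm high; bystander. Origin under its centre.
- ice_bucket: Open steel ice bucket, 130 mm in diameter, 120 mm high; bystander. Origin under its centre.

How it is judged:
On the way, in this order (a step that is already met when the one before it is completed fails the run):
1. the pedal is pressed right down on its stop (over 0.28 rad) (value of joint pedal above 0.28 rad), for 0.1 s.
2. the pedal is up again (under 0.03 rad) and the straw lies in the cradle (its middle within 12 mm of site cradle) (value of joint pedal below 0.03 rad and distance between straw and cradle below 0.012 m), for 0.2 s.
3. the straw is lowered into the empty bin, its middle less than 45 mm above the bin's underside, while the fingers still hold it (x of straw in the frame of bin_empty between -0.035 and 0.035 m and y of straw in the frame of bin_empty between -0.046 and 0.046 m and z of straw in the frame of bin_empty below 0.045 m and contact force between the fingers and straw above 0.5 N), for 0.1 s.
At the end, for the whole second after the job is handed in: The straw lies flat (within 4 degrees) and still on the floor of the empty bin, which stands upright on the table; the pedal is up (under 0.03 rad); the next straw is still inside the dispenser; nothing is held (x of straw in the frame of bin_empty between -0.03 and 0.03 m and y of straw in the frame of bin_empty between -0.048 and 0.048 m and z of straw in the frame of bin_empty below 0.015 m and angle between straw's own y axis and vertical between 1.5 and 1.64 rad and linear speed of straw below 0.02 m/s and value of joint pedal below 0.03 rad and x of straw2 in the frame of dispenser above 0.06 m and angle between bin_empty's own z axis and vertical below 0.05 rad and height (world z) of bin_empty below 0.01 m); the robot touches nothing.
It fails at once if a second straw leaves the dispenser's drum (x of straw2 in the frame of dispenser below 0.035 m).
It fails at once if a bin or a bystander is shoved more than 40 mm or tipped more than 0.3 rad (distance of any of bin_forks, bin_knives, bottle, mug, ice_bucket, bin_empty from where it was at the start of the episode above 0.04 m or angle between any of bin_forks, bin_knives, bottle, mug, ice_bucket, bin_empty's own z axis and vertical above 0.3 rad).
It also fails if it takes over 56 s, if anything falls off the work surface, if the arm or the gripper's body presses on something with over 40 N, if the wrist force passes 120 N, or if a joint passes its speed limit or range.

## Working session

There is one attempt and no reset: what is moved stays moved. The work goes in short steps, Python scripts to look and compute and a tool call to move; the robot and the scene stay as the last step left them, time stands still between calls to the robot, and variables do not carry over. Pictures are saved under pics/ and viewed, at most 10 in all, crops included, and the job is handed in when it is done.

Besides the shell and the picture viewer there is one more tool, called after "Call:" as name(argument=value, ...) on one line, values as JSON. step_arm: Moves the arm, as the interface text tells. Its arguments: {"type":"object","properties":{"series":{"type":"array","items":{"type":"array","items":{"type":"number"}}},"squeeze":{"type":"number"}},"required":["series"]}

```bash
mkdir -p pics
cat > h.py <<'E'
import numpy as np, cv2
from station import arm
def cam(n):
    c=arm.camera_info(n); f=210/np.tan(np.radians(c['fov_y'])/2); return c,f,np.array(c['view'])
def ray(n,px):
    c,f,V=cam(n); d=np.array([(px[0]-c['cx'])/f,-(px[1]-c['cy'])/f,-1.]); R=V[:3,:3]
    return -R.T@V[:3,3], R.T@d
def atz(n,px,z):
    o,d=ray(n,px); return o+d*(z-o[2])/d[2]
def proj(n,p):
    c,f,V=cam(n); q=V[:3,:3]@np.array(p)+V[:3,3]; return np.array([c['cx']+f*q[0]/-q[2],c['cy']-f*q[1]/-q[2]])
def tri(a,b):
    (o1,d1),(o2,d2)=ray('scene',a),ray('top',b)
    A=np.stack([d1,-d2],1); s=np.linalg.lstsq(A,o2-o1,rcond=None)[0]
    p,q=o1+d1*s[0],o2+d2*s[1]; return (p+q)/2,np.linalg.norm(p-q)
E
python3 - <<'E'
from h import *
for n in('scene','top'):
    cv2.imwrite(f'pics/{n}0.png',arm.capture(n)); c=arm.camera_info(n); print({k:v for k,v in c.items() if k!='view'}, ray(n,(280,210)))
    for t in 'dispenser pedal_pad straw bin_empty bin_forks bin_knives bottle mug ice_bucket'.split():
        print(t,[(np.round(d['location'],1),round(d['p'],2)) for d in arm.boxes_of(n,t)[:3]])
print(arm.observe())
E
```

```text
{'fov_y': 48.5421271934635, 'cx': 275.8418050199371, 'cy': 218.99884614938176} (array([1.25305188, 0.68930128, 0.99581294]), array([-0.48948656, -0.54899289, -0.67783683]))
dispenser [(array([398.8, 265.1]), 0.84)]
pedal_pad [(array([327.3, 245.8]), 0.76)]
straw []
bin_empty [(array([270.4, 180.4]), 0.59), (array([251. , 261.7]), 0.41)]
bin_forks [(array([300.2, 206.2]), 0.66)]
bin_knives [(array([399.2, 267.9]), 0.72), (array([239.5, 155.4]), 0.66)]
bottle [(array([251. , 260.6]), 0.87), (array([239.1, 157.8]), 0.41)]
mug [(array([223.3, 254.7]), 0.72), (array([254.3, 261.5]), 0.24)]
ice_bucket []
{'fov_y': 56.18509664043138, 'cx': 277.8804547198157, 'cy': 210.55543425448283} (array([ 0.53084766, -0.01037858,  1.04041848]), array([ 0.11769259,  0.01386627, -0.99296888]))
dispenser [(array([147.4, 259.9]), 0.91)]
pedal_pad [(array([227.3, 244.3]), 0.64)]
straw []
bin_empty [(array([373.6, 281.2]), 0.74)]
bin_forks [(array([307.1, 276.3]), 0.58), (array([435., 274.]), 0.19)]
bin_knives [(array([434.4, 276.8]), 0.59)]
bottle [(array([253.7, 153.8]), 0.67)]
mug [(array([293.1, 151.9]), 0.68)]
ice_bucket []
{'t': 1.0, 'joint_pos': array([-1.23959846,  0.43449364,  0.02496769,  1.5732113 , -0.01159721,
        1.13400089, -0.07509705]), 'joint_vel': array([-0.00023654, -0.00083735, -0.00078319, -0.00133311,  0.00077049,
       -0.0014464 ,  0.00018962]), 'joint_torque': array([-2.39935662e-04, -6.70296693e+01,  1.02352940e+00, -3.16565645e+01,
        1.53461855e-02,  1.95857378e-03,  6.70855115e-05]), 'eef_pos': array([0.26271092, 0.56711126, 0.23132204]), 'eef_rot': array([2.15227436e-01, 9.76563951e-01, 1.55952500e-05, 2.62784171e-06]), 'contact_force': array([-0.35801645,  0.344722  ,  0.58716099]), 'ft_torque': array([-0.06933784,  0.01725253,  0.03532871]), 'gripper_force': 0.0, 'opening': 0.08531597232144714}
```

View pics/scene0.png

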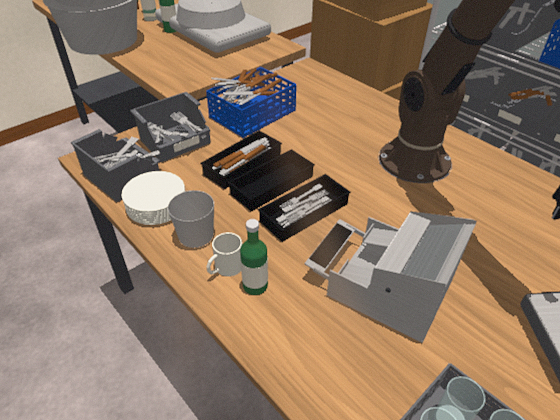

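View pics/top0.png

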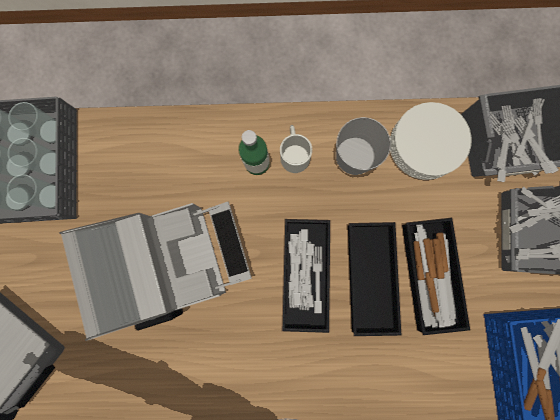

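The scene view shows the dispenser at (398,265) with its pedal pad at (330,243), and the bins at (240,155), (270,180) and (305,205). In the top view the pad is at (230,245), and the bins are at (307,276) forks, (374,280) empty and (435,277) knives. The bottle is at (253,153) and the mug at (294,152). Next I'll enlarge the areas that matter.

Run:
```python
from h import *
a=cv2.imread('pics/top0.png')[190:350,50:270]; cv2.imwrite('pics/tc.png',cv2.resize(a,None,fx=3.6,fy=3.6,interpolation=cv2.INTER_CUBIC))
a=cv2.imread('pics/scene0.png')[200:345,295:485]; cv2.imwrite('pics/sc.png',cv2.resize(a,None,fx=4,fy=4,interpolation=cv2.INTER_CUBIC))
for t,a,b in(('pad',(327.3,245.8),(227.3,244.3)),('bin',(270.4,180.4),(373.6,281.2)),('forks',(300.2,206.2),(307.1,276.3)),('bottle',(251,260.6),(253.7,153.8)),('mug',(223.3,254.7),(293.1,151.9))):
    print(t,tri(a,b))
# bin corners in top image by threshold
im=cv2.imread('pics/top0.png'); 
for x0,x1 in((280,335),(342,402),(400,472)):
    m=(im[205:345,x0:x1].max(2)<60).astype(np.uint8); c=max(cv2.findContours(m,0,2)[0],key=cv2.contourArea)
    r=cv2.minAreaRect(c); print(r[0][0]+x0,r[0][1]+205,r[1:]); print((cv2.boxPoints(r)+[x0,205]).round(1).tolist())
    print([atz('top',p+np.array([x0,205]),.052)[:2].round(4).tolist() for p in cv2.boxPoints(r)])
```

```text
pad (array([0.56935242, 0.13051475, 0.06068856]), np.float64(0.015792612358905188))
bin (array([ 0.4666263 , -0.23595084,  0.01056363]), np.float64(0.008754842175497216))
forks (array([ 0.48471681, -0.06717068,  0.02078472]), np.float64(0.014502054001615673))
bottle (array([0.78515254, 0.06169384, 0.10071308]), np.float64(0.00793202526486546))
mug (array([ 0.80216644, -0.03717385,  0.05137828]), np.float64(0.011303317082211845))
306.21387481689453 275.1644058227539 ((45.671112060546875, 111.92346954345703), 1.080924153327942)
[[282.3, 330.7], [284.4, 218.8], [330.1, 219.6], [328.0, 331.5]]
[[0.3511, 0.0036], [0.6255, -0.0073], [0.6208, -0.1221], [0.3474, -0.1076]]
373.6013889312744 278.9332733154297 ((113.7346420288086, 49.248931884765625), 87.61405944824219)
[[346.6, 223.1], [395.8, 221.1], [400.6, 334.7], [351.4, 336.8]]
[[0.6112, -0.1632], [0.6137, -0.2863], [0.3373, -0.2828], [0.3342, -0.1638]]
435.22183990478516 276.40855407714844 ((114.99845123291016, 52.40693664550781), 81.63410949707031)
[[400.9, 223.3], [452.8, 215.7], [469.5, 329.5], [417.7, 337.1]]
[[0.6078, -0.2986], [0.6243, -0.4285], [0.3471, -0.4492], [0.3311, -0.3236]]
```

View pics/tc.png

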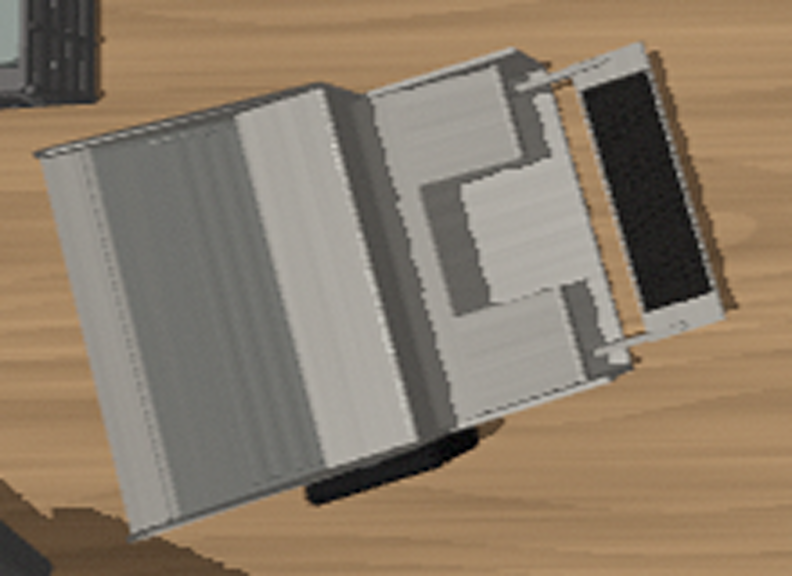

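View pics/sc.png

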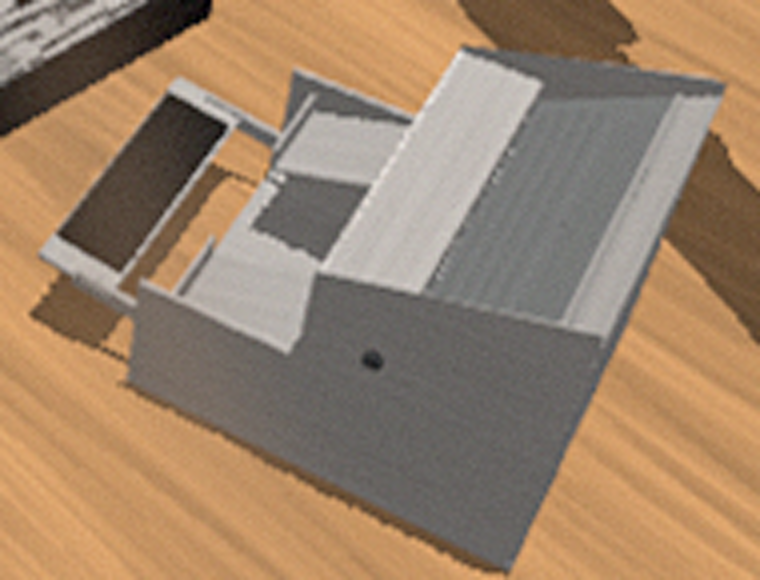

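The crops show the pad corners clearly: top crop (582,97), (645,72), (718,290), (645,312) and scene crop (55,240), (172,92), (230,125), (120,275). They also show the hopper's back corners. I'll fit the dispenser pose to both views together and enlarge the empty bin.

```bash
cat > fit.py <<'E'
from h import *
from scipy.optimize import least_squares
def world(p,m): x,y,yaw,z=p; c,s=np.cos(yaw),np.sin(yaw); return np.array([x+c*m[0]-s*m[1],y+s*m[0]+c*m[1],z+m[2]])
def fit(obs,p0):
    r=lambda p:np.concatenate([proj(n,world(p,np.array(m)/1000))-px for n,px,m in obs])
    s=least_squares(r,p0,loss='soft_l1'); return s.x,r(s.x).reshape(-1,2)
E
python3 - <<'E'
from fit import *
T=lambda u,v:('top',((u+.5)/3.6-.5+50,(v+.5)/3.6-.5+190)); S=lambda u,v:('scene',((u+.5)/4-.5+295,(v+.5)/4-.5+200))
M=[(-163.7,-80,70),(-163.7,80,70),(-114.3,80,62),(-114.3,-80,62),(176,-115.5,226),(176,115.5,226)]
t=[T(645,72),T(718,290),T(645,312),T(582,97),T(38,152),T(133,540)]
s=[S(55,240),S(172,92),S(230,125),S(120,275),S(603,342),S(725,85)]
for m,a,b in zip(M,s,t): print(m,*[np.round(v,4) for v in tri(a[1],b[1])])
obs=[(*q,m) for q,m in zip(t+s,M+M)]+[(*S(508,572),(176,-115.5,0))]
p,r=fit(obs,[.55,.3,1.4,0]); print(p.round(4),np.degrees(p[2])); print(r.round(1).tolist())
for k,m in dict(pad=(-139,0,66),cradle=(-60,0,84),org=(0,0,0)).items(): print(k,world(p,np.array(m)/1e3).round(4))
a=cv2.imread('pics/top0.png')[210:345,335:475]; b=cv2.imread('pics/scene0.png')[120:240,195:355]
A=cv2.resize(a,(392,378),interpolation=2); B=cv2.resize(b,(400,300),interpolation=2)
c=np.zeros((378,800,3),np.uint8); c[:,:392]=A; c[:300,400:]=B; cv2.imwrite('pics/bins.png',c)
E
```

```text
(-163.7, -80, 70) [0.651  0.1307 0.0645] 0.0023
(-163.7, 80, 70) [0.4971 0.0841 0.0691] 0.0065
(-114.3, 80, 62) [0.4848 0.1327 0.0645] 0.0013
(-114.3, -80, 62) [0.6352 0.1761 0.0572] 0.0021
(176, -115.5, 226) [0.5904 0.4638 0.2261] 0.0025
(176, 115.5, 226) [0.3705 0.3993 0.2258] 0.0017
[ 5.2840e-01  2.6340e-01  1.8558e+00 -1.5000e-03] 106.3292351008407
[[0.9, -0.6], [-0.8, 0.7], [0.7, 0.5], [0.0, -1.3], [-0.6, 0.8], [-0.3, 1.4], [-0.1, -1.4], [-1.4, 0.2], [-0.6, 0.6], [-0.1, -0.4], [-0.2, 0.6], [0.2, 0.1], [-0.1, 1.3]]
pad [0.5675 0.13   0.0645]
cradle [0.5453 0.2058 0.0825]
org [ 0.5284  0.2634 -0.0015]
```

View pics/bins.png

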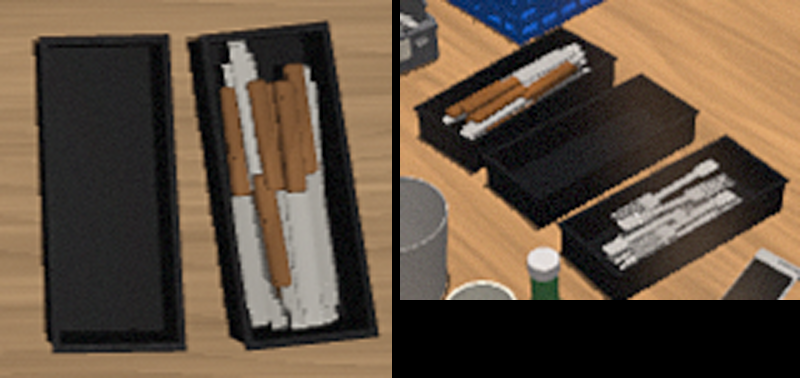

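The crop shows the empty bin's rim corners at about (40,40), (168,36), (184,348) and (54,345) in the top half, and (642,75), (697,113) and (487,173) in the scene half. The bin is clear and empty.

Run:
```python
from fit import *
T=lambda u,v:('top',((u+.5)/2.8-.5+335,(v+.5)/2.8-.5+210)); S=lambda u,v:('scene',((u-400+.5)/2.5-.5+195,(v+.5)/2.5-.5+120))
M=[(135,55,52),(135,-55,52),(-135,-55,52),(-135,55,52)]
t=[T(39,39),T(168,36),T(184,348),T(54,345)]; s=[S(533,200),S(487,173),S(642,75),S(697,113)]
for m,a,b in zip(M,s,t): print(m,*[np.round(v,4) for v in tri(a[1],b[1])])
p,r=fit([(*q,m) for q,m in zip(t+s,M+M)],[.48,-.22,0,0]); print(p.round(4),np.degrees(p[2])); print(r.round(1).tolist())
from scipy.spatial.transform import Rotation as R
s=arm.observe(); print(R.from_quat(s['eef_rot']).as_matrix().round(3),s['t'])
```

```text
(135, 55, 52) [ 0.6127 -0.171   0.052 ] 0.008
(135, -55, 52) [ 0.6091 -0.2878  0.0213] 0.0102
(-135, -55, 52) [ 0.3383 -0.2817  0.0519] 0.0023
(-135, 55, 52) [ 0.3422 -0.1692  0.0526] 0.0033
[ 0.4751 -0.2262 -0.0031 -0.0015] -0.1774085086896912
[[1.3, -0.2], [-0.8, 0.1], [-0.9, -0.5], [0.1, 1.1], [1.8, 0.2], [-1.2, -6.3], [-0.5, 0.6], [-0.4, 0.0]]
[[-0.907  0.42   0.   ]
 [ 0.42   0.907  0.   ]
 [ 0.     0.    -1.   ]] 1.0
```

Call:
step_arm(series=[[0,0,8,0,0,45,1],[0,0,16,15,-22,85,1],[0,0,24,40,-57,100,1],[0,0,32,65,-95,100,1],[0,0,41,90,-130,100,1]], squeeze=30)

```text
t: 1.5
eef_pos: [0.3537, 0.4358, 0.3322]
eef_rot: [-0.14, 0.99, 0.001, 0.001]
contact_force: [0.6, 0.5, -0.1]
opening: 0.0119
gripper_force: 0.0
```

Call:
step_arm(series=[[0,0,0,25,-36,0,1],[0,0,0,50,-72,0,1],[0,0,0,75,-108,0,1],[0,0,0,100,-144,0,1],[0,0,0,125,-180,0,1]])

```text
t: 2.0
eef_pos: [0.4785, 0.2555, 0.3316]
eef_rot: [-0.137, 0.991, 0.0, 0.0]
contact_force: [0.8, -0.3, -0.5]
opening: -0.0003
gripper_force: 0.0
```

Call:
step_arm(series=[[0,0,0,25,-35,0,1],[0,0,0,50,-72,0,1],[0,0,0,70,-100,0,1],[0,0,0,90,-127,0,1],[0,0,0,90,-127,0,1]])

```text
t: 2.5
eef_pos: [0.5701, 0.1245, 0.3312]
eef_rot: [-0.133, 0.991, -0.001, 0.0]
contact_force: [0.2, -0.2, -0.5]
opening: 0.0002
gripper_force: 0.0
```

Call:
step_arm(series=[[0,0,0.5,0,0,-50,1],[0,0,1,-1,1,-100,1],[0,0,1,-2,2,-150,1],[0,0,1,-2,2,-200,1],[0,0,1,-2,2,-240,1]])

```text
t: 3.0
eef_pos: [0.5644, 0.1325, 0.0889]
eef_rot: [-0.146, 0.989, 0.0, -0.001]
contact_force: [0.1, 1.1, -0.2]
opening: 0.0001
gripper_force: 0.0
```

Call:
step_arm(series=[[0,0,0,0,0,-8,1],[0,0,0,0,0,-16,1],[0,0,0,0,0,-22,1],[0,0,0,0,0,-27,1],[0,0,0,0,0,-32,1]])

```text
t: 3.5
eef_pos: [0.5675, 0.1317, 0.0613]
eef_rot: [-0.145, 0.989, -0.0, 0.002]
contact_force: [-1.1, -4.1, 8.5]
opening: 0.0001
gripper_force: 4.1
```

Call:
step_arm(series=[[0,0,0,0,0,-4,1],[0,0,0,0,0,-8,1],[0,0,0,0,0,-12,1],[0,0,0,0,0,-16,1],[0,0,0,0,0,-20,1]])

```text
t: 4.0
eef_pos: [0.568, 0.1303, 0.0417]
eef_rot: [-0.145, 0.989, -0.001, 0.002]
contact_force: [-0.2, -5.3, 11.1]
opening: 0.0
gripper_force: 5.9
```

Call:
step_arm(series=[[0,0,0,0,0,-3,1],[0,0,0,0,0,-5,1],[0,0,0,0,0,-7,1],[0,0,0,0,0,-7,1]])

```text
t: 4.4
eef_pos: [0.5679, 0.1305, 0.0353]
eef_rot: [-0.145, 0.989, -0.001, 0.002]
contact_force: [-3.7, -6.0, 18.4]
opening: -0.0002
gripper_force: 9.6
```

Call:
step_arm(series=[[0,0,0,0,0,-2,1],[0,0,0,0,0,-3,1],[0,0,0,0,0,-3,1]])

```text
t: 4.7
eef_pos: [0.568, 0.1306, 0.0346]
eef_rot: [-0.145, 0.989, -0.0, 0.003]
contact_force: [-11.8, -9.0, 45.3]
opening: -0.0
gripper_force: 22.8
```

Call:
step_arm(series=[[0,0,0,0,0,10,1],[0,0,0,0,0,25,1],[0,0,0,0,0,60,1],[0,0,0,0,0,110,1],[0,0,0,0,0,160,1]])

```text
t: 5.2
eef_pos: [0.5658, 0.1321, 0.1921]
eef_rot: [-0.145, 0.989, 0.0, 0.001]
contact_force: [1.5, 0.4, -0.5]
opening: 0.0002
gripper_force: 0.0
```

Call:
step_arm(series=[[0,0,0,0,-30,30,0],[0,0,0,10,-80,30,0],[0,0,0,10,-100,30,0],[0,0,0,10,-100,30,0],[0,0,0,10,-100,30,0]])

```text
t: 5.7
eef_pos: [0.5761, 0.0321, 0.2204]
eef_rot: [-0.145, 0.989, 0.0, 0.001]
contact_force: [0.7, -0.0, -1.0]
opening: 0.0724
gripper_force: 0.0
```

Call:
step_arm(series=[[0,0,0,0,0,0,0],[0,0,0,0,0,0,0],[0,0,0,0,0,0,0],[0,0,0,0,0,0,0],[0,0,0,0,0,0,0]])

```text
t: 6.2
eef_pos: [0.5757, 0.0325, 0.2192]
eef_rot: [-0.146, 0.989, 0.0, -0.0]
contact_force: [0.6, 0.4, 0.0]
opening: 0.0855
gripper_force: 0.0
```

Run:
```python
from h import *
for n in('scene','top'):
    cv2.imwrite(f'pics/{n}1.png',arm.capture(n))
    for t in 'pedal_pad','straw': print(n,t,[(np.round(d['location'],1),round(d['p'],2)) for d in arm.boxes_of(n,t)[:3]])
a=cv2.imread('pics/top1.png')[190:310,140:260]; b=cv2.imread('pics/scene1.png')[200:320,295:415]
cv2.imwrite('pics/c1.png',cv2.resize(np.hstack([a,b]),(800,400),interpolation=2))
for m,n in ((x,n) for n in('scene','top') for x in(-107,0,107)):
  from fit import world
  print(n,m,proj(n,world([.5284,.2634,1.8558,0],np.array([-60,m,84])/1e3)).round(1))
print(arm.observe()['t'])
```

```text
scene pedal_pad [(array([330.3, 243.5]), 0.75)]
scene straw [(array([356.9, 252.3]), 0.6)]
top pedal_pad [(array([373.8, 280.3]), 0.58), (array([433.4, 275.7]), 0.45), (array([191.6, 235.6]), 0.16)]
top straw [(array([193.9, 240.2]), 0.8)]
scene -107 [339.3 277.9]
scene 0 [357.8 251.2]
scene 107 [374.5 227.2]
top -107 [185.3 210.5]
top 0 [197.3 252.2]
top 107 [209.6 295.1]
6.5
```

View pics/c1.png

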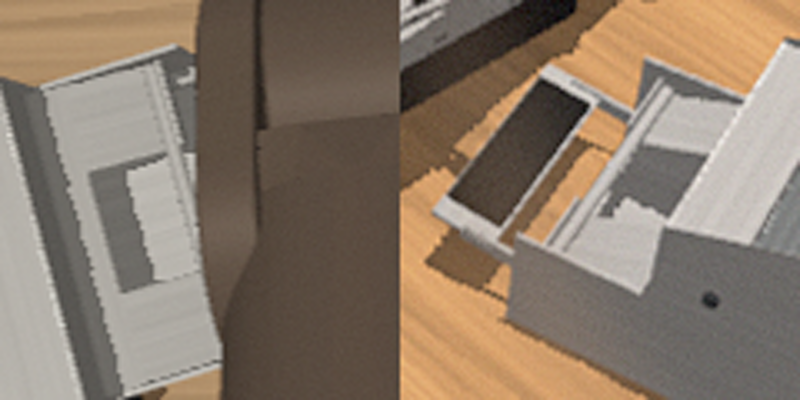

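The right half of the crop shows the pedal up and the straw lying in the cradle, from about (555,250) to (668,85), with the notch free beneath it. This agrees with the predicted cradle line to within 1 px. I'll move above it with the fingers partly closed.

Call:
step_arm(series=[[0,0,0,-8,45,0,0.53],[0,0,0,-16,90,0,0.53],[0,0,0,-24,135,0,0.53],[0,0,0,-30,173,0,0.53],[0,0,0,-30,173,0,0.53]])

```text
t: 7.0
eef_pos: [0.5437, 0.2125, 0.2191]
eef_rot: [-0.15, 0.989, 0.002, -0.0]
contact_force: [-0.7, -0.6, -0.2]
opening: 0.0402
gripper_force: 0.0
```

Call:
step_arm(series=[[0,0,0,0,0,-35,0.53],[0,0,0,0,0,-70,0.53],[0,0,0,0,0,-90,0.53],[0,0,0,0,0,-100,0.53],[0,0,0,0,0,-100,0.53]])

```text
t: 7.5
eef_pos: [0.5452, 0.2045, 0.1183]
eef_rot: [-0.145, 0.989, -0.0, -0.001]
contact_force: [0.9, -0.2, 0.6]
opening: 0.0402
gripper_force: 0.0
```

Call:
step_arm(series=[[0,0,0,0,1,-15,0.53],[0,0,0,0,1,-30,0.53],[0,0,0,0,1,-43,0.53],[0,0,0,0,1,-54,0.53],[0,0,0,0,1,-54,0.53]])

```text
t: 8.0
eef_pos: [0.5452, 0.2058, 0.0644]
eef_rot: [-0.145, 0.989, -0.0, -0.001]
contact_force: [-0.7, 0.3, 0.5]
opening: 0.0398
gripper_force: 0.0
```

Call:
step_arm(series=[[0,0,0,0,0,0,0.75],[0,0,0,0,0,0,0.85],[0,0,0,0,0,0,1],[0,0,0,0,0,0,1],[0,0,0,0,0,0,1]], squeeze=30)

```text
t: 8.5
eef_pos: [0.5461, 0.2068, 0.066]
eef_rot: [-0.146, 0.989, 0.0, 0.001]
contact_force: [-1.6, 1.6, 5.9]
opening: 0.01
gripper_force: 29.6
```

Call:
step_arm(series=[[0,0,0,0,0,0,1],[0,0,0,0,0,5,1],[0,0,0,0,0,15,1],[0,0,0,0,0,30,1],[0,0,0,0,0,50,1]])

```text
t: 9.0
eef_pos: [0.5453, 0.2049, 0.1157]
eef_rot: [-0.145, 0.989, -0.001, -0.001]
contact_force: [0.2, 0.6, -0.3]
opening: 0.0101
gripper_force: 29.3
```

Call:
step_arm(series=[[0,0,0,0,0,35,1],[0,0,0,0,0,70,1],[0,0,-3,-3,-20,95,1],[0,0,-6,-8,-55,100,1],[0,0,-9,-14,-95,100,1]])

```text
t: 9.5
eef_pos: [0.5323, 0.1104, 0.2174]
eef_rot: [-0.067, 0.998, 0.0, 0.001]
contact_force: [0.5, -0.3, 0.1]
opening: 0.0102
gripper_force: 29.3
```

Call:
step_arm(series=[[0,0,-3,-7,-40,0,1],[0,0,-7,-14,-80,0,1],[0,0,-7.5,-21,-120,0,1],[0,0,-7.5,-28,-160,0,1],[0,0,-7.5,-34,-200,0,1]])

```text
t: 10.0
eef_pos: [0.4967, -0.0913, 0.2161]
eef_rot: [-0.002, 1.0, -0.0, 0.0]
contact_force: [0.8, -0.5, 0.0]
opening: 0.0102
gripper_force: 29.3
```

Call:
step_arm(series=[[0,0,0,-8,-45,0,1],[0,0,0,-15,-85,0,1],[0,0,0,-20,-115,0,1],[0,0,0,-22,-135,0,1],[0,0,0,-22,-135,0,1]])

```text
t: 10.5
eef_pos: [0.4741, -0.2281, 0.2161]
eef_rot: [0.001, 1.0, -0.001, -0.0]
contact_force: [-0.5, 0.1, -0.5]
opening: 0.0104
gripper_force: 29.3
```

Run:
```python
from h import *
for n in('scene','top'):
    cv2.imwrite(f'pics/{n}2.png',arm.capture(n))
    for t in ('straw','bin_empty'): print(n,t,[(np.round(d['location'],1),round(d['p'],2)) for d in arm.boxes_of(n,t)[:3]])
s=arm.observe(); p=s['eef_pos']; print(s['t'],p,s['eef_rot'],s['opening'],s['gripper_force'])
for n in('scene','top'): print([proj(n,p+np.array([d,0,.019])).round(1) for d in(-.107,0,.107)])
a=cv2.imread('pics/top2.png')[190:350,270:480]; b=cv2.imread('pics/scene2.png')[90:250,180:370]
cv2.imwrite('pics/c2.png',cv2.resize(np.hstack([a,b]),(800,320),interpolation=2))
```

```text
scene straw [(array([270.1, 176.9]), 0.37)]
scene bin_empty [(array([326.6, 245.7]), 0.71), (array([270.5, 180.6]), 0.64)]
top straw [(array([394.5, 270. ]), 0.73)]
top bin_empty [(array([368.1, 276.2]), 0.79), (array([227.5, 244. ]), 0.25)]
10.8 [ 0.47595001 -0.22271313  0.21540385] [-2.98176726e-03  9.99995529e-01  2.21432317e-04 -3.79507557e-05] 0.009929539614016202 29.312390685081482
[array([298.1, 113.3]), array([271.8, 125.6]), array([243.6, 138.9])]
[array([395.7, 336.9]), array([392.8, 282. ]), array([390. , 228.8])]
```

View pics/c2.png

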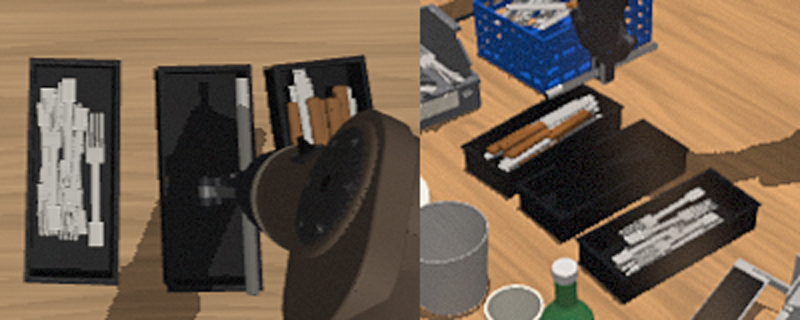

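The straw is level between the fingers. In the top view it runs from about (391,225) to (396,337), and in the scene view from (244,137) to (297,112). Both match the predicted hold within 2 px. I'll lower it into the bin.

Call:
step_arm(series=[[0,0,0,0,0,-40,1],[0,0,0,0,0,-80,1],[0,0,0,0,0,-115,1],[0,0,0,0,0,-140,1],[0,0,0,0,0,-160,1]])

```text
t: 11.3
eef_pos: [0.4754, -0.2226, 0.0537]
eef_rot: [-0.003, 1.0, 0.0, -0.001]
contact_force: [-0.4, -0.2, 0.0]
opening: 0.0101
gripper_force: 29.3
```

Call:
step_arm(series=[[0,0,0,0,0,-14,1],[0,0,0,0,0,-26,1],[0,0,0,0,0,-36,1],[0,0,0,0,0,-40,1],[0,0,0,0,0,-43,1]])

```text
t: 11.8
eef_pos: [0.4759, -0.2238, 0.0123]
eef_rot: [-0.002, 1.0, 0.0, 0.0]
contact_force: [0.3, 0.8, -0.3]
opening: 0.0104
gripper_force: 29.3
```

Call:
step_arm(series=[[0,0,0,0,0,-1,1],[0,0,0,0,0,-3,1],[0,0,0,0,0,-3,1]])

```text
t: 12.1
eef_pos: [0.4759, -0.2239, 0.0095]
eef_rot: [-0.002, 1.0, -0.0, 0.0]
contact_force: [-0.4, 0.2, 0.3]
opening: 0.01
gripper_force: 29.3
```

Call:
step_arm(series=[[0,0,0,0,0,-2,1],[0,0,0,0,0,-3,1],[0,0,0,0,0,-3,1]])

```text
t: 12.4
eef_pos: [0.4756, -0.2238, 0.0062]
eef_rot: [-0.002, 1.0, 0.0, -0.0]
contact_force: [0.5, -0.5, 0.4]
opening: 0.0098
gripper_force: 29.3
```

Call:
step_arm(series=[[0,0,0,0,0,0,0.86],[0,0,0,0,0,0,0.84],[0,0,0,0,0,0,0.8],[0,0,0,0,0,0,0.75],[0,0,0,0,0,0,0.7]])

```text
t: 12.9
eef_pos: [0.4757, -0.2239, 0.0063]
eef_rot: [-0.002, 1.0, 0.0, 0.0]
contact_force: [0.2, -0.3, -0.2]
opening: 0.0254
gripper_force: 0.0
```

Call:
step_arm(series=[[0,0,0,0,0,0,0.6],[0,0,0,0,0,0,0.6],[0,0,0,0,0,10,0.6],[0,0,0,0,0,30,0.6],[0,0,0,0,0,70,0.6]])

```text
t: 13.4
eef_pos: [0.4741, -0.2232, 0.0758]
eef_rot: [-0.002, 1.0, 0.001, -0.002]
contact_force: [0.8, -0.6, 0.1]
opening: 0.0342
gripper_force: 0.0
```

Call:
step_arm(series=[[0,0,0,0,0,45,0.6],[0,0,0,0,10,90,0.6],[0,0,0,-30,45,120,0.6],[0,0,0,-60,80,130,0.6],[0,0,0,-60,120,130,0.6]])

```text
t: 13.9
eef_pos: [0.4129, -0.1043, 0.2085]
eef_rot: [-0.0, 1.0, 0.0, 0.001]
contact_force: [1.5, 1.2, 0.7]
opening: 0.0341
gripper_force: 0.0
```

Call:
step_arm(series=[[0,0,0,0,45,0,0.6],[0,0,0,0,90,0,0.6],[0,0,0,0,130,0,0.6],[0,0,0,0,150,0,0.6],[0,0,0,0,150,0,0.6]])

```text
t: 14.4
eef_pos: [0.4156, 0.049, 0.207]
eef_rot: [-0.005, 1.0, 0.0, 0.0]
contact_force: [0.8, -0.4, -0.3]
opening: 0.0342
gripper_force: 0.0
```

Run:
```python
from h import *
for n in('scene','top'):
    cv2.imwrite(f'pics/{n}3.png',arm.capture(n))
    for t in ('straw','bin_empty','pedal_pad'): print(n,t,[(np.round(d['location'],1),round(d['p'],2)) for d in arm.boxes_of(n,t)[:3]])
print(arm.observe()['t'])
a=cv2.imread('pics/top3.png')[190:350,270:480]; b=cv2.imread('pics/scene3.png')[100:260,180:370]
cv2.imwrite('pics/c3.png',cv2.resize(np.hstack([a,b]),(800,320),interpolation=2))
```

```text
scene straw [(array([241. , 155.9]), 0.52), (array([270.4, 183.3]), 0.44)]
scene bin_empty [(array([269.8, 178.2]), 0.87), (array([239.5, 155.2]), 0.62), (array([330. , 247.1]), 0.23)]
scene pedal_pad [(array([329.1, 244.2]), 0.91)]
top straw [(array([371. , 282.5]), 0.7)]
top bin_empty [(array([375.2, 279.5]), 0.63), (array([373.2, 277.5]), 0.35), (array([226.5, 242.6]), 0.32)]
top pedal_pad [(array([224.7, 243.3]), 0.57), (array([147.8, 262.5]), 0.2)]
14.8
```

View pics/c3.png

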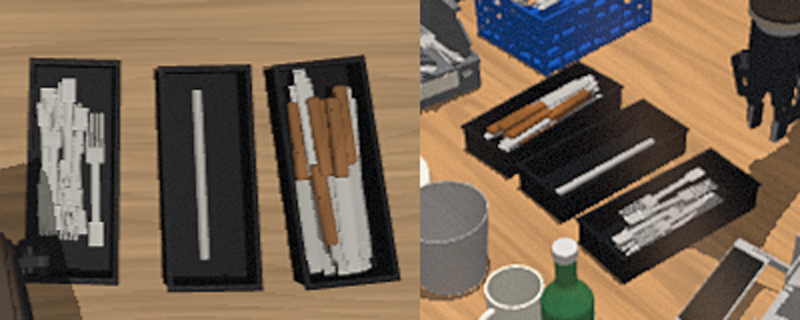

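The straw lies flat in the empty bin, from (196,90) to (205,260) in the top half of the crop, well inside the walls. The pedal is up and the bins have not moved. I'll check its position and that it is still, then hand in.

Run:
```python
from h import *
def mid():
    im=arm.capture('top')[225:330,355:392]; m=cv2.inRange(im,(110,)*3,(255,)*3); v,u=np.nonzero(m)
    return atz('top',((u.min()+u.max())/2+355,(v.min()+v.max())/2+225),.01).round(4)
a=mid()
for _ in range(8): arm.capture('scene')
b=mid(); print(a,b,'bin',.4751,-.2262)
if np.all(abs((b-[.4751,-.2262,.01])[:2])<[.022,.04]) and np.linalg.norm(a-b)<.003: print(arm.sign_off())
```

```text
[ 0.4744 -0.2242  0.01  ] [ 0.4744 -0.2242  0.01  ] bin 0.4751 -0.2262
the job is handed in; nothing more can be done
None
```

One pedal stroke put a single straw in the cradle; I lowered it into the empty bin, where it lies flat and still within about 2 mm of the bin's centre, and handed the job in (no verdict was returned).

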